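# Start the drip on a gem lap

## Robot

A 6-joint arm with a two-finger parallel gripper is mounted at the origin on the work surface. World frame = base frame: x ahead of the robot, y to its left, z up, the work surface at z = 0. Lengths are in m, angles in rad, forces in N, time in s.
With the tool pointing down it reaches from about 0.35 to 0.975 m from the base axis. Payload 17.4 kg.
Tool frame: the origin (TCP) lies on the front face of the gripper's body, between the roots of the fingers; the fingertips stand 73 mm ahead of it and the grasp point (between the pads) lies 54 mm ahead of it (env.grasp_offset is the distance from the TCP to the grasp point, in m); z points along the fingers, y is the line along which they close (so a half turn about z gives the same grasp; the last joint's range is limited). The gripper opens to 85 mm and grips with 20 to 120 N. Pads are 22 mm wide; open, the fingers measure 114 mm over their backs; the gripper's body (76 mm by 85 mm) begins 54 mm behind the grasp point. The pads swing forward as they close: fully open they stand 13 mm farther back than shut.
Start: joints at [1.254, 0.116, 1.442, -0, 1.584, -0.038], TCP at [0.186, 0.649, 0.304] pointing down, gripper open.
Joint ranges: [-2.83, 2.83], [-0.83, 2.19], [0.07, 2.5], [-1.14, 4.28], [0.01, 3], [-2.97, 2.97]. Speed limits (rad/s): [1.89, 1.89, 2.22, 3.14, 3.14, 3.14].

## Interface

Orientations are given as [roll, pitch, yaw] about the fixed x, y, z axes, in that order (R = Rz(yaw) Ry(pitch) Rx(roll)).
In Python, from workcell import env, optics gives the robot as it stands.
- The arm moves only by the tool carry_out, never from a script. Its argument "targets" is a list that holds one entry, the list of rows, each a list of 7 numbers: the shift along the world's x, y, z in cm, then the turn, a rotation vector about the world's x, y, z in rad, then the finger opening in cm, from 0 to 8.54. In form: [[[tx, ty, tz, ax, ay, az, gripper], ...]]. A call has 1 to 8 rows; each row shifts and turns the commanded pose from where the row before left it; what a row does not reach is not made up. A row lasts 1/8 s, in which the tool goes at most 62.5 mm and 10.7 degrees, less where a joint would pass 70% of its speed; a pose out of reach is approached as far as the arm can. A call with a gripper value outside its range is refused whole. The fingers move at their own pace and stop on an object; the grip force is fixed at half the most. Time passes only in rows, so rows that do not move let the fingers close. It gives the time, the measured TCP pose, the force, the opening and the grip force at its end, in the units of the state.
- env.read_state(): the state, without advancing time (a new reading comes with each control period).
- optics.capture(name): name is "scene" or "top" or "wrist"; returns a dict with "color" (480x640x3 uint8, red, green, blue), "fovy" (degrees; the focal length in pixels is half the picture's height over the tangent of half this angle, whatever the lens; pixels are square), "cx", "cy" (the principal point, pixels), "origin" and "attitude" of the camera in the world; the wrist camera has in their place "T_tool_cam" (4x4, takes a point from camera to tool coordinates, whose origin is the TCP and whose axes are the flange's). Camera axes: x right, y up, looking along -z (the intrinsics and any distortion apply to the point x, -y, -z); pixel columns grow to the right and rows downward; lengths in m; the calibration is good to about 2 mm. A picture is of the moment at which its call begins: read the wrist's pose just before it. There is no depth.
- env.job_done(): hands the job in; it is judged then, once.
The state is a dict: "clock": time; "joints": joint angles; "dq": joint speeds; "joint_torque": joint torques, N m; "tcp_pos": TCP position; "eef_rot": TCP orientation; "wrist_force": force on the tool from outside, world axes, zero at the start; "wrist_torque": the same for the moment, N m; "finger_gap": finger opening in m; "grasp_force": force on a finger pad.
Only numpy, scipy, OpenCV 4.12 (cv2) and the standard library are available. Lean on these libraries where they do the work, as an engineer would, in place of code of your own. Each camera call takes 0.05 s, during which the arm holds its last target. There are 200 camera calls.

## Task

Get the gem-grinding lap ready to run wet: with a fingertip, push the brass drip spout round until it points straight at the brass nut in the middle of the lap, and only then push the steel lever of the water valve round until it lies in line with its pipe, fully open. Only push: do not take the spout or the lever between the fingers, and do not lift the spout off its post. Leave the jar, the brass dop and the gem tray standing where they are, and let go of everything at the end.

Things in the scene. Friction and masses are not known exactly. Their poses are not given: they have to be found in the camera images.
- nut (a point): Top centre of the brass spindle nut (22 mm across) in the middle of the lap, 76 mm above the bench. The lap is a grey disc 152 mm across, its face 54 mm above the bench, inside a fixed round white splash bowl 220 mm across whose rim is 70 mm above the bench. Bowl, lap and post are fixed to an aluminium plate (230 x 290 mm, 6 mm thick); nothing of them moves.
- post_top (a point): Point on the vertical turning axis of the drip spout, at the height of the middle of the spout's tube (120 mm above the bench). The steel post stands just outside the bowl, 145 mm from the lap's middle; above the tube only a 23 mm high, 26 mm wide brass hub stands there.
- spout_mid (a point): Point on the centreline of the spout's tube, 80 mm out from the turning axis, 120 mm above the bench: a good place to push sideways. The spout is a level straight brass tube 12 mm thick that reaches 118 mm from the axis, with a nozzle turned 20 mm down at its end. Its own y axis points along the tube back to the post, z up. It turns stiffly (about 1 N at this point) and stays where it is left.
- nozzle (a point): Lower tip of the nozzle at the outer end of the spout, 118 mm from the turning axis, 100 mm above the bench.
- spout (a joint): Angle of the spout about its post, rad, growing anticlockwise seen from above. 0: it points straight at the nut. It starts between -1.9 and -0.8 (swung clear of the lap) and has stops at -2.3 and 1.0.
- sleeve (a joint): How far the spout has been lifted up along its post, m. 0: seated. It is held down by its weight only (0.25 kg).
- valve_axis (a point): Point on the vertical turning axis of the valve lever, at the height of the middle of the lever (85 mm above the bench). The valve is fixed to the bench: a level copper pipe 110 mm long and 18 mm thick, its centreline 45 mm above the bench, with a brass valve body in the middle. The y axis of this point lies along the pipe.
- lever_mid (a point): Point on the centreline of the steel valve lever, 75 mm out from its axis, 85 mm above the bench: a good place to push sideways. The lever is a level flat bar 14 mm wide and 12 mm high that reaches 100 mm from the axis. Its own x axis points along the bar back to the axis, z up. It turns stiffly (about 2 N at this point) and stays where it is left.
- lever (a joint): Angle of the valve lever, rad, growing anticlockwise seen from above. 0: shut, square across the pipe (stop). 1.571: fully open, in line with the pipe (stop). It starts between 0 and 0.25.
- jar_mid (a point): Bystander: centre of a loose closed jar, 44 mm across, 48 mm high.
- dop_mid (a point): Bystander: centre of a loose brass dop (stub with a round foot 28 mm across), standing upright, 48 mm high.
- tray_mid (a point): Bystander: centre of a loose open clear gem tray, 50 x 50 mm, 18 mm high.
There are look-alikes about, which are no part of the job. There is more than one size of the part that bears valve_axis; the job needs the largest.

How it is judged:
On the way, in this order (a step that is already met when the one before it is completed fails the run):
1. the spout points at the nut while the valve is still shut (value of joint spout between -0.16 and 0.16 rad and value of joint lever below 0.6 rad), for 0.3 s.
2. the valve lever lies in line with its pipe (value of joint spout between -0.16 and 0.16 rad and value of joint lever above 1.4 rad), for 0.2 s.
At the end, for the whole second after the job is handed in: The spout points at the nut within 0.16 rad (9 degrees) and sits down on its post, the valve lever is within 0.17 rad (10 degrees) of its fully open stop, both are at rest, and jar, dop and tray are within 20 mm of where they stood (all of step 2 and value of joint sleeve below 0.005 m and velocity of joint spout between -0.05 and 0.05 rad/s and velocity of joint lever between -0.05 and 0.05 rad/s and distance of each of jar_mid, dop_mid, tray_mid from where it was at the start of the episode below 0.02 m); the robot touches nothing.
It fails at once if the valve is opened (past 0.6 rad) while the spout does not point at the nut (value of joint lever above 0.6 rad and not (value of joint spout between -0.16 and 0.16 rad)).
It fails at once if the spout is lifted more than 10 mm off its post (value of joint sleeve above 0.01 m).
It fails at once if the spout is taken between the fingers (y of the grasp point in the frame of spout_mid between -0.06 and 0.06 m and x of the grasp point in the frame of spout_mid between -0.004 and 0.004 m and z of the grasp point in the frame of spout_mid between -0.012 and 0.012 m).
It fails at once if the lever is taken between the fingers (x of the grasp point in the frame of lever_mid between -0.06 and 0.06 m and y of the grasp point in the frame of lever_mid between -0.004 and 0.004 m and z of the grasp point in the frame of lever_mid between -0.012 and 0.012 m).
It fails at once if jar, dop or tray is moved more than 20 mm (not (distance of jar_mid from where it was at the start of the episode below 0.02 m) or not (distance of dop_mid from where it was at the start of the episode below 0.02 m) or not (distance of tray_mid from where it was at the start of the episode below 0.02 m)).
It also fails if it takes over 64 s, if anything falls off the work surface, if the arm or the gripper's body presses on something with over 40 N, if the wrist force passes 120 N, or if a joint passes its speed limit or range.

## Working session

There is one attempt and no reset: what is moved stays moved. The work goes in short steps, Python scripts to look and compute and a tool call to move; the robot and the scene stay as the last step left them, time stands still between calls to the robot, and variables do not carry over. Pictures are saved under pics/ and viewed, at most 11 in all, crops included, and the job is handed in when it is done.

Besides the shell and the picture viewer there is one more tool, called after "Emit:" as name(argument=value, ...) on one line, values as JSON. carry_out: Moves the arm, as the interface text tells. Its arguments: {"type":"object","properties":{"targets":{"type":"array"}},"required":["targets"]}

```bash
mkdir -p pics; ls; cat > h.py <<'E'
import numpy as np,cv2
from workcell import env,optics
def snap(n,f):
    c=optics.capture(n); cv2.imwrite('pics/'+f+'.png',c['color'][:,:,::-1]); return c
E
python3 - <<'E'
from h import *
import pickle
for n in ('scene','top'):
    c=snap(n,n+'0'); pickle.dump(c,open(n+'.pkl','wb')); print({k:v for k,v in c.items() if k!='color'})
print(env.read_state())
E
```

```text
pics
{'fovy': 49.187493540147095, 'cx': 314.9096223884661, 'cy': 244.32795190082166, 'origin': array([ 1.05878715, -0.3261861 ,  0.84668081]), 'attitude': array([ 0.63341628, -0.00911288,  1.1589558 ])}
{'fovy': 44.179338748946684, 'cx': 314.4371340592951, 'cy': 239.01906992050556, 'origin': array([ 0.42856263, -0.07732928,  1.1802614 ]), 'attitude': array([ 0.11722588, -0.03159743, -1.54796529])}
{'clock': 0.1, 'joints': array([ 1.25421071e+00,  1.16448597e-01,  1.44220814e+00, -5.68183349e-06,
        1.58403470e+00, -3.78211489e-02]), 'dq': array([ 0.00055953, -0.00227613, -0.00175603, -0.0012424 ,  0.00038652,
       -0.00115689]), 'joint_torque': array([ 1.29498483e-03, -7.33684587e+01, -6.33786464e+01,  1.26449741e-06,
        5.36410589e-03, -1.89432836e-05]), 'tcp_pos': array([0.1857296 , 0.64883703, 0.30322282]), 'eef_rot': array([-3.14049444e+00, -3.58699325e-05,  2.86282809e+00]), 'wrist_force': array([ 0.39113767, -0.4289028 , -0.78954662]), 'wrist_torque': array([-0.05799027,  0.0386293 ,  0.00264706]), 'grasp_force': 0.0, 'finger_gap': 0.08489265458002486}
```

View pics/top0.png

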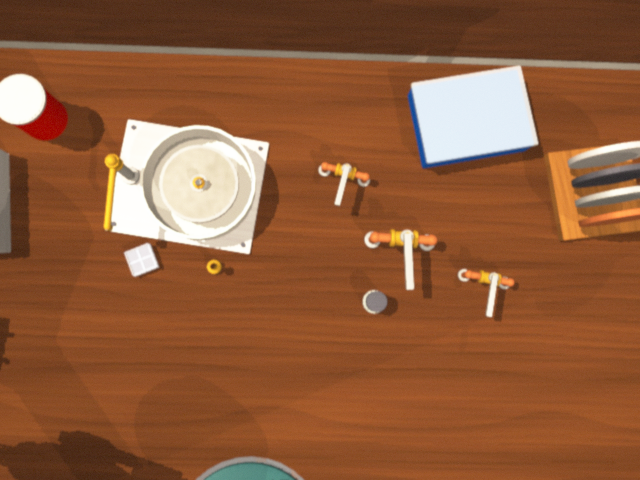

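View pics/scene0.png

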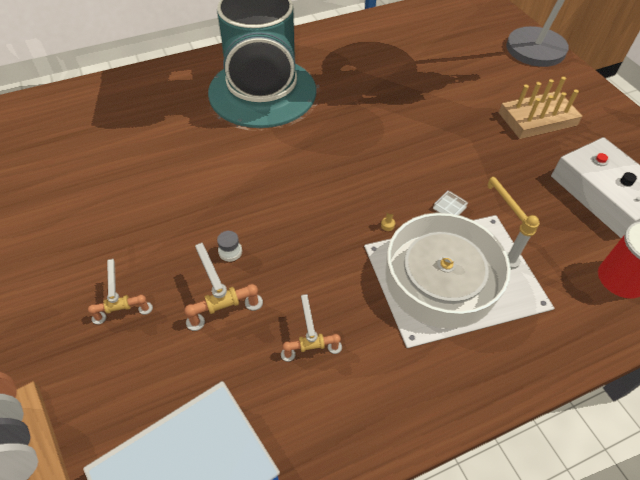

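The top view shows the lap nut at about (199,183), the spout hub at (112,160) with its tip at (108,228), the tray at (142,260), the dop at (214,267) and the jar at (375,301).
There are three candidate valves in the top view, at (345,171), (406,239) and (493,279). The middle one has the longest pipe (about 70 px against 48 px), so I take it as the largest. I'll measure it and confirm with a crop.

```bash
cat >> h.py <<'E'
from scipy.spatial.transform import Rotation as Ro
def K(c): return 240/np.tan(np.radians(c['fovy'])/2)
def cast(c,uv,z):
    u,v=uv; f=K(c); d=Ro.from_euler('xyz',c['attitude']).apply([(u-c['cx'])/f,-(v-c['cy'])/f,-1]); o=np.array(c['origin'])
    return o+d*(z-o[2])/d[2]
def proj(c,p):
    q=Ro.from_euler('xyz',c['attitude']).inv().apply(np.array(p)-c['origin']); f=K(c)
    return np.array([c['cx']-f*q[0]/q[2], c['cy']+f*q[1]/q[2]])
E
python3 - <<'E'
from h import *
import pickle
t=pickle.load(open('top.pkl','rb'));s=pickle.load(open('scene.pkl','rb'))
for n,a,b,z in [('nut',(199,183),(447,263),.076),('hub',(112,160),(532,222),.143),('tip',(108,227),(492,183),.12),('vaxis',(406.5,236),(219,290),.091),('lend',(409.5,288),(202,247),.091),
  ('pipeL',(368,239),None,.045),('pipeR',(436,243),None,.045),('jar',(375,301),(228,238),.048),('dop',(214,267),(389,219),.048),('tray',(142,260),(451,204),.01)]:
    p=cast(t,a,z); print(n,p.round(4), cast(s,b,z).round(4) if b else '', proj(s,p).round(0))
im=t['color'][:,:,::-1]
L=cv2.resize(im[140:330,310:530],None,fx=2.6,fy=2.6,interpolation=3)
cv2.imwrite('pics/c1.png',L)
cv2.imwrite('pics/c2.png',cv2.resize(im[110:290,90:280],None,fx=3.2,fy=3.2,interpolation=3))
E
```

```text
nut [0.6602 0.1115 0.076 ] [0.6736 0.1066 0.076 ] [445. 256.]
hub [0.6832 0.2554 0.143 ] [0.6917 0.2503 0.143 ] [531. 218.]
tip [0.5661 0.2622 0.12  ] [0.5725 0.2585 0.12  ] [492. 180.]
vaxis [ 0.5679 -0.2805  0.091 ] [ 0.5767 -0.2836  0.091 ] [219. 285.]
lend [ 0.4712 -0.2865  0.091 ] [ 0.4793 -0.2845  0.091 ] [200. 244.]
pipeL [ 0.5659 -0.2141  0.045 ]  [258. 286.]
pipeR [ 0.5616 -0.3468  0.045 ]  [185. 309.]
jar [ 0.4466 -0.2286  0.048 ] [ 0.4453 -0.2308  0.048 ] [229. 238.]
dop [0.5039 0.0804 0.048 ] [0.525  0.0736 0.048 ] [387. 210.]
tray [0.5167 0.2272 0.01  ] [0.5152 0.2322 0.01  ] [449. 205.]
```

View pics/c1.png

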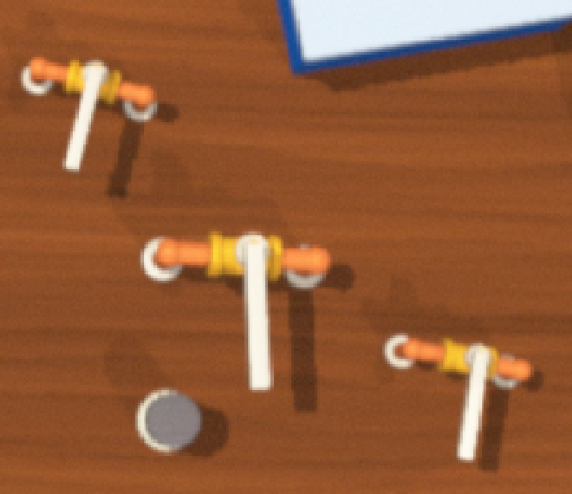

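View pics/c2.png

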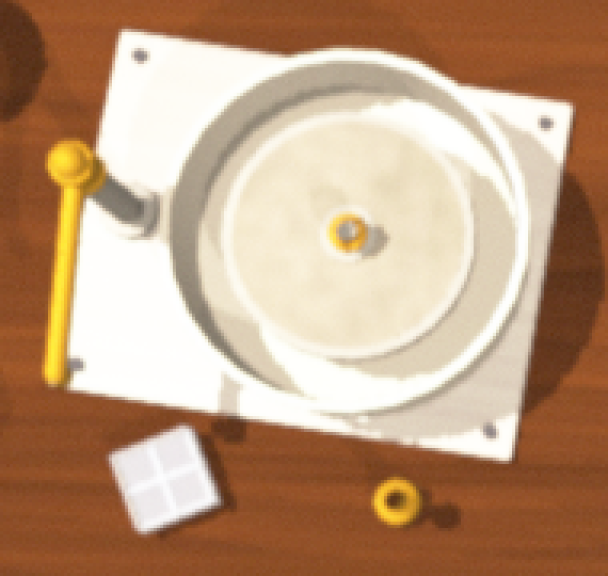

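The crop confirms the middle valve at (406,239) is clearly the largest, with a lever about 100 mm long and almost square to the pipe. The spout hub to nut distance comes out at 145 mm, which matches, and the spout stands at about -1.49 rad. I'll close the fingers and go to the spout's +y side.

Emit:
carry_out(targets=[[[4,-3.2,0,0,0,0,0],[4,-3.2,0,0,0,0,0],[4,-3.2,0,0,0,0,0],[4,-3.2,0,0,0,0,0],[4,-3.2,0,0,0,0,0],[4,-3.2,0,0,0,0,0],[4,-3.2,0,0,0,0,0],[4,-3.2,0,0,0,0,0]]])

```text
clock: 1.1
tcp_pos: [0.5068, 0.3917, 0.3036]
eef_rot: [-3.141, -0.0, 2.863]
wrist_force: [-0.2, 1.5, -0.1]
finger_gap: -0.0001
grasp_force: 0.0
```

Emit:
carry_out(targets=[[[4,-3.2,0,0,0,0,0],[4,-3.2,0,0,0,0,0],[2,-2,0,0,0,0,0],[0,0,0,0,0,0,0],[0,0,-4,0,0,0,0],[0,0,-3,0,0,0,0],[0,0,0,0,0,0,0]]])

```text
clock: 1.98
tcp_pos: [0.6045, 0.3093, 0.2314]
eef_rot: [-3.139, -0.003, 2.864]
wrist_force: [0.1, 0.8, 0.7]
finger_gap: 0.0001
grasp_force: 0.0
```

```bash
python3 - <<'E'
from h import *
c=snap('top','t1'); cv2.imwrite('pics/c3.png',cv2.resize(c['color'][90:330,0:320,::-1],None,fx=2.2,fy=2.2)); s=env.read_state(); print(s['tcp_pos'],s['finger_gap'],s['clock'],s['wrist_force'])
p=s['tcp_pos'];print(proj(c,p-[0,0,.073]))
E
```

```text
[0.60508465 0.30951839 0.23372076] -0.00031821090921037905 2.025 [-0.57971084 -0.56022739  0.72152392]
[ 74.39118298 200.66464803]
```

View pics/c3.png

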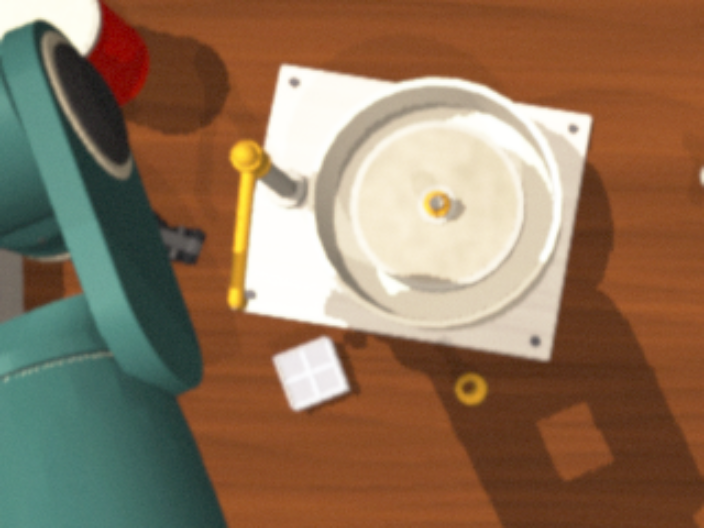

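The finger stands clear, about 16 px to the +y side of the tube, level with the tube's middle. I'll lower it and work out the arc.

Emit:
carry_out(targets=[[[0,0,-3.2,0,0,0,0],[0,0,-3.1,0,0,0,0],[0,0,0,0,0,0,0]]])

```text
clock: 2.4
tcp_pos: [0.6053, 0.3092, 0.1705]
eef_rot: [-3.14, -0.001, 2.863]
wrist_force: [-0.1, 0.7, 1.2]
finger_gap: -0.0
grasp_force: 0.0
```

```bash
cat > arc.py <<'E'
from h import *
def arc(A,a0,a1,n,r,half,extra=0):
    P=[]
    for a in np.linspace(a0,a1,n):
        d=np.array([np.cos(a),np.sin(a)]); m=np.array([-d[1],d[0]])
        ty=np.array([.275,.961]); tx=np.array([.961,-.275])
        h=.0145*abs(m@ty)+.011*abs(m@tx)
        P.append(np.array(A)+r*d-(half+h+extra)*m)
    return np.array(P)
E
python3 - <<'E'
from arc import *
s=env.read_state();p=s['tcp_pos'];print(p,s['wrist_force'])
P=arc([.687,.253],-3.209,-1.716,16,.08,.006)
print((P*100).round(1).tolist()); Q=np.vstack([p[:2],P]); print((np.diff(Q,axis=0)*100).round(1).tolist())
E
```

```text
[0.6052691  0.30915217 0.1704839 ] [-0.09540375  0.69395464  1.21982108]
[[60.9, 28.1], [60.6, 27.4], [60.5, 26.6], [60.4, 25.8], [60.3, 25.0], [60.4, 24.2], [60.6, 23.3], [60.8, 22.5], [61.2, 21.7], [61.6, 20.9], [62.2, 20.2], [62.8, 19.5], [63.5, 18.9], [64.3, 18.4], [65.1, 18.0], [65.7, 17.7]]
[[0.3, -2.8], [-0.2, -0.7], [-0.2, -0.8], [-0.1, -0.8], [-0.0, -0.8], [0.1, -0.8], [0.2, -0.8], [0.3, -0.8], [0.4, -0.8], [0.4, -0.8], [0.5, -0.7], [0.6, -0.7], [0.7, -0.6], [0.8, -0.5], [0.8, -0.4], [0.6, -0.3]]
```

Now I'll push along the arc, stopping about 0.3 rad short.

Emit:
carry_out(targets=[[[0.1,-1.4,0,0,0,0,0],[0.2,-1.4,0,0,0,0,0],[-0.2,-0.7,0,0,0,0,0],[-0.2,-0.8,0,0,0,0,0],[-0.1,-0.8,0,0,0,0,0],[0,-0.8,0,0,0,0,0],[0.1,-0.8,0,0,0,0,0],[0.2,-0.9,0,0,0,0,0]]])

```text
clock: 3.4
tcp_pos: [0.6068, 0.2324, 0.1709]
eef_rot: [-3.142, -0.0, 2.863]
wrist_force: [0.2, 0.8, -0.2]
finger_gap: 0.0003
grasp_force: 0.6
```

Emit:
carry_out(targets=[[[0.2,-0.8,0,0,0,0,0],[0.4,-0.8,0,0,0,0,0],[0.4,-0.8,0,0,0,0,0],[0.6,-0.7,0,0,0,0,0],[0.6,-0.7,0,0,0,0,0],[0,0,0,0,0,0,0]]])

```text
clock: 4.15
tcp_pos: [0.6292, 0.1943, 0.1708]
eef_rot: [-3.141, 0.0, 2.862]
wrist_force: [0.7, -0.1, -0.0]
finger_gap: 0.0006
grasp_force: 0.0
```

```bash
python3 - <<'E'
from h import *
c=snap('top','t2');d=snap('scene','s2'); 
cv2.imwrite('pics/c4.png',np.hstack([cv2.resize(x[:,:,::-1],(400,400)) for x in (c['color'][80:300,60:280],d['color'][130:350,370:590])]))
s=env.read_state();print(s['tcp_pos'],s['wrist_force'])
E
```

```text
[0.62882047 0.19484091 0.17082055] [-0.14304997  0.28134632  0.58498686]
```

View pics/c4.png

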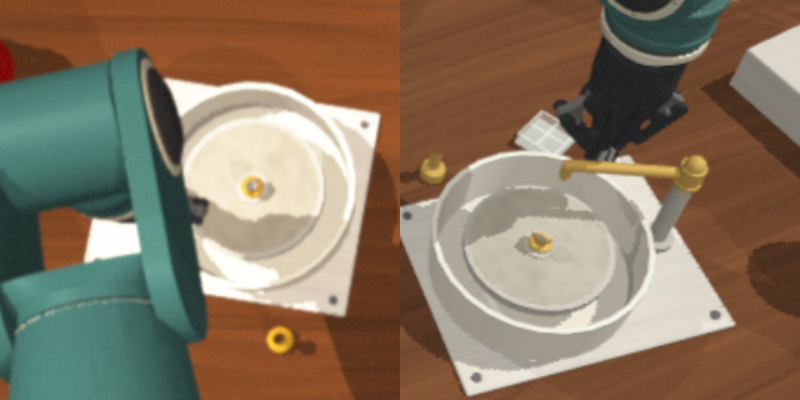

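The spout (right half) is turned partway and seated, its elbow at scene px (462,222). The tray and dop are undisturbed. I'll measure the angle next.

```bash
cat > sp.py <<'E'
from arc import *
def tube(c):
    im=c['color']; hsv=cv2.cvtColor(im,cv2.COLOR_RGB2HSV)
    m=cv2.inRange(hsv,(15,120,90),(32,255,255)); m[:, :430]=0; m[:130]=0; m[300:]=0
    n,l,st,ce=cv2.connectedComponentsWithStats(m); i=1+np.argmax(st[1:,4]); ys,xs=np.nonzero(l==i)
    print('blob',st[i]); return xs,ys
def ang(c):
    xs,ys=tube(c)
    hub=proj(c,[*cast(c,(532,222),.143)[:2],.12]); nut=cast(c,(447,263),.076)[:2]; H=cast(c,(532,222),.143)[:2]
    P=np.array([cast(c,(x,y),.12)[:2] for x,y in zip(xs,ys)])-H
    r=np.hypot(*P.T); k=(r>.03)&(r<.1); v=P[k]; a=np.arctan2(v[:,1],v[:,0])%(2*np.pi)
    n=nut-H; an=np.arctan2(n[1],n[0])%(2*np.pi)
    print('maxr',r.max(),'spout',np.median(a)-an,a.min()-an,a.max()-an,'H',H,'nutang',an-2*np.pi)
E
python3 - <<'E'
from sp import *
import pickle
ang(pickle.load(open('scene.pkl','rb')))
ang(optics.capture('scene'))
E
```

```text
blob [487 176  53  60 760]
maxr 0.1356978127555153 spout -1.6642378789553192 -2.7874581510933347 -1.4990281729079213 H [0.69173924 0.25031986] nutang -1.696646658126773
blob [458 215  82  21 734]
maxr 0.12152785086078619 spout -0.5949846985926839 -2.7874581510933347 -0.428469158673189 H [0.69173924 0.25031986] nutang -1.696646658126773
```

```bash
cat >> sp.py <<'E'
def pca(c):
    xs,ys=tube(c); H=cast(c,(532,222),.143)[:2]
    P=np.array([cast(c,(x,y),.12)[:2] for x,y in zip(xs,ys)]); r=np.hypot(*(P-H).T); Q=P[(r>.03)&(r<.098)]
    vx,vy,x0,y0=cv2.fitLine(Q.astype(np.float32),cv2.DIST_HUBER,0,.001,.001).ravel(); v=np.array([vx,vy]); o=np.array([x0,y0])
    if v@(o-H)<0: v=-v
    nut=cast(c,(446.5,262),.076)[:2]
    off=v[0]*(nut-o)[1]-v[1]*(nut-o)[0]; offH=v[0]*(H-o)[1]-v[1]*(H-o)[0]
    print('dir',np.arctan2(v[1],v[0]),'mid',o,'nut offset mm',off*1e3,'hub offset',offH*1e3,'err',np.arcsin(np.clip((off)/.145,-1,1)))
E
python3 - <<'E'
from sp import *
import pickle
pca(pickle.load(open('scene.pkl','rb')))
pca(optics.capture('scene'))
E
```

```text
blob [487 176  53  60 760]
dir -2.9942112 mid [0.63667357 0.26508376] nut offset mm 161.49045256915207 hub offset 22.690157088656523 err 1.5707963267948966
blob [458 215  82  21 737]
dir -1.9031779 mid [0.65513116 0.21578999] nut offset mm 50.84476893623849 hub offset 23.337514020345917 err 0.3582689038537408
```

```bash
python3 - <<'E'
from sp import *
c=optics.capture('scene'); im=c['color'][190:290,420:560,::-1]
cv2.imwrite('pics/c5.png',cv2.resize(im,None,fx=5.5,fy=5.5,interpolation=3))
E
```

```text
(no output)
```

View pics/c5.png

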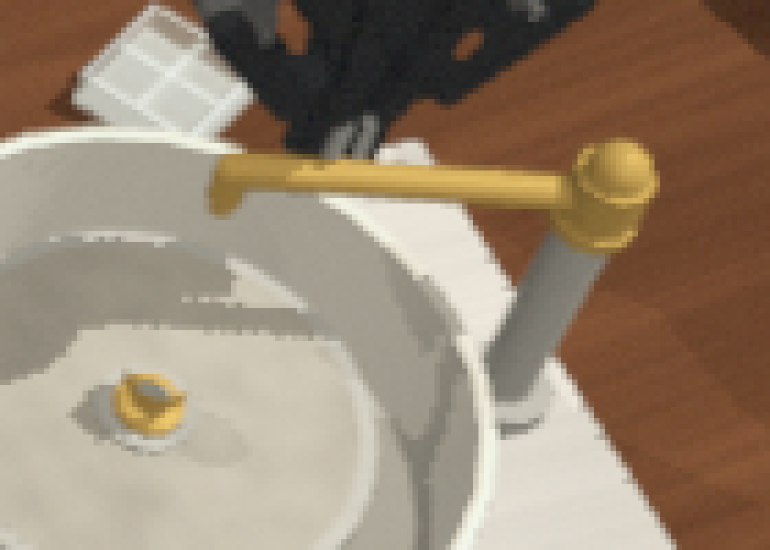

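The zoom shows the tube axis running from the hub, about px (529.6,225.5) at tube height, to the elbow at (461.5,221). The nut top is at (447.6,261.3). I'll recompute the angle with these.

```bash
python3 - <<'E'
from sp import *
import pickle
c=pickle.load(open('scene.pkl','rb'))
H=cast(c,(529.6,225.5),.12)[:2];T=cast(c,(461.5,221),.12)[:2];N=cast(c,(447.6,261.3),.076)[:2];T0=cast(c,(492,183),.12)[:2]
g=lambda v:(np.hypot(*v),np.arctan2(v[1],v[0])%6.2832)
print(H,T,N,g(T-H),g(N-H),g(T0-H)); 
print('spout',g(T-H)[1]-g(N-H)[1],g(T0-H)[1]-g(N-H)[1])
t=pickle.load(open('top.pkl','rb'))
for z in (.13,.135,.143): print(z,cast(t,(112,160),z))
E
```

```text
[0.68457585 0.26024411] [0.6281419  0.15444561] [0.67083662 0.10959624] (np.float64(0.11990877177266536), np.float64(4.222386784538057)) (np.float64(0.15127308670769832), np.float64(4.621454278911996)) (np.float64(0.112047023445146), np.float64(3.1572701747165315))
spout -0.39906749437393874 -1.4641841041954642
0.13 [0.68638005 0.25959051 0.13      ]
0.135 [0.68515265 0.25798653 0.135     ]
0.143 [0.68318882 0.25542016 0.143     ]
```

Emit:
carry_out(targets=[[[0.6,-0.6,0,0,0,0,0],[0.7,-0.5,0,0,0,0,0],[0.8,-0.4,0,0,0,0,0],[0.8,-0.3,0,0,0,0,0],[0,0,0,0,0,0,0]]])

```text
clock: 5.03
tcp_pos: [0.6584, 0.1766, 0.1707]
eef_rot: [-3.141, 0.0, 2.862]
wrist_force: [-0.5, -0.3, 0.3]
finger_gap: -0.0001
grasp_force: 0.0
```

```bash
python3 - <<'E'
from sp import *
c=optics.capture('scene'); im=c['color'][190:290,420:560,::-1]
cv2.imwrite('pics/c6.png',cv2.resize(im,None,fx=5.5,fy=5.5,interpolation=3))
print(env.read_state()['tcp_pos'])
N=proj(c,[*cast(c,(447.6,261.3),.076)[:2],.12]);print('point above nut at tube height in crop',(N-[420,190])*5.5)
E
```

```text
[0.65805    0.17668958 0.17070848]
point above nut at tube height in crop [181.80254283 312.48001025]
```

View pics/c6.png

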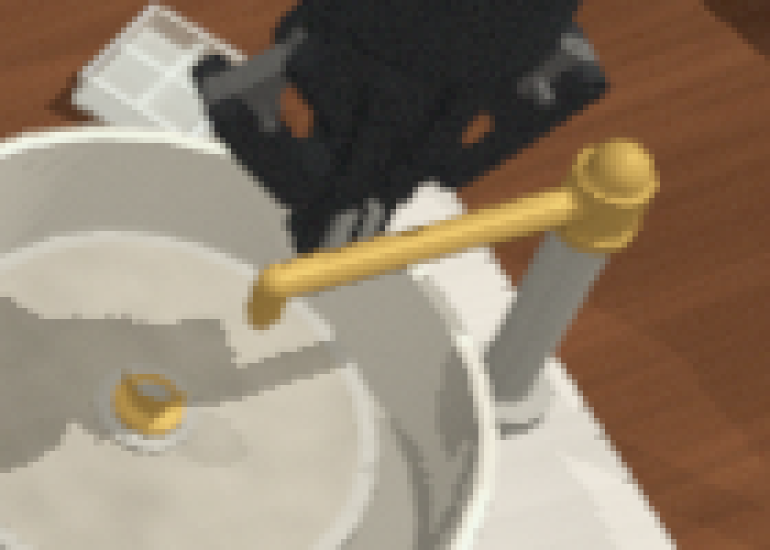

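The elbow is now at crop (270,278). Extended, the tube's line passes 14 crop px above the point over the nut, so a small undershoot remains. I'll put a number on it.

```bash
python3 - <<'E'
from sp import *
import pickle
c=pickle.load(open('scene.pkl','rb')); q=lambda x,y:cast(c,(x/5.5+420,y/5.5+190),.12)[:2]
N=cast(c,(447.6,261.3),.076)[:2];A=q(570,208);T=q(270,278)
a=lambda v:np.arctan2(v[1],v[0])%6.2832
for H in (q(602,198),q(600,201),A): print(H,a(T-H)-a(N-H),np.hypot(*(T-H)),np.hypot(*(N-H)))
E
```

```text
[0.68540082 0.25930072] -0.03127562037040654 0.11771915886977298 0.15041126218273018
[0.68615575 0.25793771] -0.03327777899820905 0.11646755844958394 0.14913036902221366
[0.68469023 0.2472428 ] -0.0358739749630006 0.10567270550379353 0.13834195892028986
```

Emit:
carry_out(targets=[[[0.3,0,0,0,0,0,0],[0,0,0,0,0,0,0],[0,0,0,0,0,0,0],[-1.2,-0.1,0,0,0,0,0],[-2,-0.2,0,0,0,0,0],[0,0,3,0,0,0,0],[0,0,5,0,0,0,0],[0,0,4,0,0,0,0]]])

```text
clock: 6.08
tcp_pos: [0.628, 0.174, 0.2931]
eef_rot: [3.141, 0.001, 2.863]
wrist_force: [0.0, -0.4, -0.5]
finger_gap: 0.0003
grasp_force: 0.0
```

Emit:
carry_out(targets=[[[-1.6,-5.2,0,0,0,0,0],[-1.6,-5.2,0,0,0,0,0],[-1.6,-5.2,0,0,0,0,0],[-1.6,-5.2,0,0,0,0,0],[-1.6,-5.2,0,0,0,0,0],[-1.6,-5.2,0,0,0,0,0],[-1.6,-5.2,0,0,0,0,0],[-1.6,-5.2,0,0,0,0,0]]])

```text
clock: 7.08
tcp_pos: [0.4994, -0.2432, 0.2911]
eef_rot: [-3.141, 0.001, 2.863]
wrist_force: [0.9, 0.4, 0.6]
finger_gap: 0.0002
grasp_force: 0.0
```

```bash
python3 - <<'E'
from sp import *
c=optics.capture('scene'); t=optics.capture('top')
a=cv2.resize(c['color'][190:290,420:560,::-1],(400,286),interpolation=3); b=cv2.resize(t['color'][110:270,90:314,::-1],(400,286),interpolation=3)
e=cv2.resize(t['color'][180:340,340:564,::-1],(400,286),interpolation=3);f=cv2.resize(c['color'][210:350,100:296,::-1],(400,286),interpolation=3)
cv2.imwrite('pics/c7.png',np.vstack([np.hstack([a,b]),np.hstack([e,f])]))
s=env.read_state();print(s['tcp_pos'],s['clock'],s['wrist_force'])
E
```

```text
[ 0.49874187 -0.2453383   0.29077945] 7.175 [-0.42326357  1.5978257   0.7982471 ]
```

View pics/c7.png

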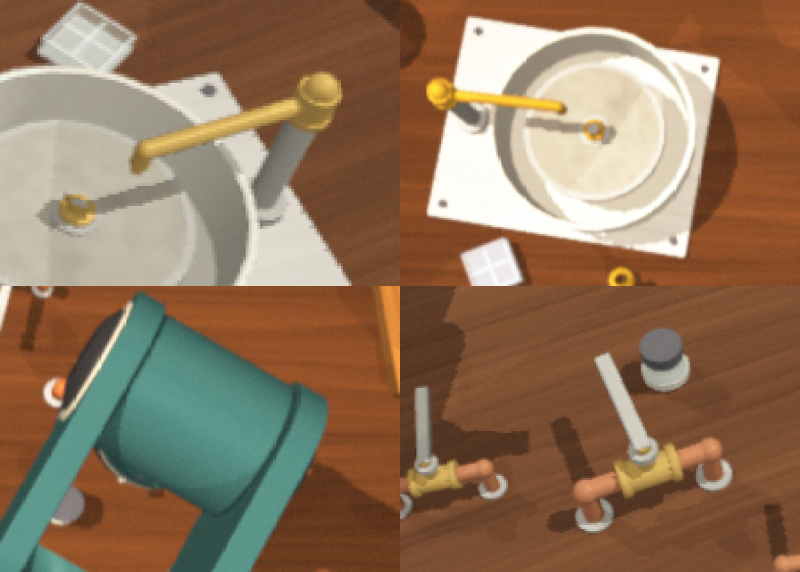

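The spout is free of the finger and seated. Its tip is at crop (562,107) in the top view and the nut at (594,129). The lever and jar are untouched. I'll check the spout from the top view and work out the lever arc.

```bash
python3 - <<'E'
from sp import *
import pickle
t=pickle.load(open('top.pkl','rb')); c=pickle.load(open('scene.pkl','rb'))
q=lambda x,y,z:cast(t,((x-400)/1.786+90,y/1.786+110),z)[:2]
A=q(455,97,.12);T=q(560,107,.12);N=q(594,129,.076);a=lambda v:np.arctan2(v[1],v[0])
u=(T-A)/np.hypot(*(T-A));H=T-.118*u
print('top: H',H,'N',N,np.hypot(*(N-H)),'spout',a(T-A)-a(N-H))
q=lambda x,y,z:cast(c,(x/2.857+420,y/2.857+190),z)[:2]
A=q(290,112,.12);T=q(140,151,.12);N=cast(c,(447.6,261.3),.076)[:2];u=(T-A)/np.hypot(*(T-A));H=T-.118*u
print('scene: H',H,np.hypot(*(N-H)),'spout',a(T-A)-a(N-H))
p=env.read_state()['tcp_pos']
P=arc([.573,-.282],3.178,3.109+1.571+.05,16,.075,.007)
print(p,(P*100).round(1).tolist()); print((np.diff(P,axis=0)*100).round(1).tolist())
E
```

```text
top: H [0.6820935  0.25784669] N [0.6617109  0.11222885] 0.1470374271182082 spout 0.07201171017559438
scene: H [0.68741293 0.25690879] 0.1482422412636661 spout 0.0024026942150168207
[ 0.49874187 -0.2453383   0.29077945] [[49.7, -26.1], [49.5, -26.8], [49.4, -27.6], [49.4, -28.4], [49.5, -29.2], [49.6, -30.0], [49.9, -30.8], [50.2, -31.6], [50.7, -32.4], [51.2, -33.1], [51.9, -33.8], [52.6, -34.4], [53.4, -34.9], [54.0, -35.2], [54.6, -35.5], [55.3, -35.7]]
[[-0.2, -0.7], [-0.1, -0.8], [-0.0, -0.8], [0.1, -0.8], [0.2, -0.8], [0.3, -0.8], [0.4, -0.8], [0.5, -0.8], [0.6, -0.7], [0.6, -0.7], [0.7, -0.6], [0.8, -0.5], [0.6, -0.3], [0.6, -0.3], [0.7, -0.2]]
```

Both views put the spout between 0.00 and 0.07 rad, which is inside the tolerance. I'll lower beside the lever and push it along its arc.

Emit:
carry_out(targets=[[[0,0.4,-4,0,0,0,0],[0,0,-5,0,0,0,0],[0,0,-4,0,0,0,0],[0,0,-2,0,0,0,0],[0,0,0,0,0,0,0]]])

```text
clock: 7.8
tcp_pos: [0.5005, -0.2375, 0.1404]
eef_rot: [3.141, -0.001, 2.863]
wrist_force: [0.9, -0.1, 1.0]
finger_gap: 0.0001
grasp_force: 0.0
```

Emit:
carry_out(targets=[[[-0.1,-1,0,0,0,0,0],[-0.1,-1,0,0,0,0,0],[-0.2,-0.7,0,0,0,0,0],[-0.1,-0.8,0,0,0,0,0],[0,-0.8,0,0,0,0,0],[0.1,-0.8,0,0,0,0,0],[0.2,-0.8,0,0,0,0,0],[0.3,-0.8,0,0,0,0,0]]])

```text
clock: 8.8
tcp_pos: [0.5019, -0.3055, 0.1408]
eef_rot: [3.142, -0.0, 2.863]
wrist_force: [-0.4, 2.6, -0.0]
finger_gap: 0.0002
grasp_force: 1.0
```

Emit:
carry_out(targets=[[[0.4,-0.8,0,0,0,0,0],[0.5,-0.8,0,0,0,0,0],[0.6,-0.7,0,0,0,0,0],[0.6,-0.7,0,0,0,0,0],[0.7,-0.6,0,0,0,0,0],[0.8,-0.5,0,0,0,0,0],[0,0,0,0,0,0,0]]])

```text
clock: 9.68
tcp_pos: [0.5383, -0.3464, 0.1409]
eef_rot: [-3.141, 0.0, 2.863]
wrist_force: [0.4, 0.1, 0.1]
finger_gap: 0.0001
grasp_force: 0.0
```

Emit:
carry_out(targets=[[[0.5,-0.4,0,0,0,0,0],[0.5,-0.3,0,0,0,0,0],[0.2,0,0,0,0,0,0],[0,0,0,0,0,0,0]]])

```text
clock: 10.18
tcp_pos: [0.5493, -0.3533, 0.1408]
eef_rot: [-3.141, -0.002, 2.863]
wrist_force: [-8.9, 0.1, 1.9]
finger_gap: 0.0
grasp_force: 4.5
```

```bash
python3 - <<'E'
from sp import *
c=optics.capture('scene')
cv2.imwrite('pics/c8.png',cv2.resize(c['color'][210:350,100:296,::-1],None,fx=4,fy=4,interpolation=3))
s=env.read_state();print(s['tcp_pos'],s['wrist_force'])
A=[*cast(c,(219,290),.091)[:2],.085]
print([((proj(c,np.array(A)+[r*np.cos(4.68+d),r*np.sin(4.68+d),.006])-[100,210])*4).round() for d in (0,-.17) for r in (0,.1)])
E
```

```text
[ 0.54928261 -0.35333206  0.14086643] [-8.53193096 -0.13443089  2.68299986]
[array([476., 320.]), array([239., 397.]), array([476., 320.]), array([233., 362.])]
```

View pics/c8.png

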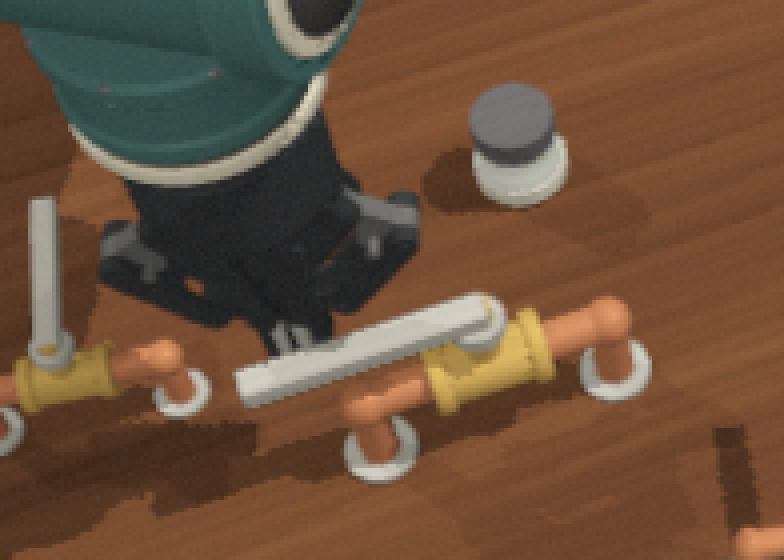

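The lever now lies along its pipe (slope 0.31, against 0.325 predicted for fully open). The push force rose to 9 N against the normal 2 N, so it is at the stop, and the jar is unmoved. I'll back off and rise.

Emit:
carry_out(targets=[[[-0.6,0,0,0,0,0,0],[-1.5,0,0,0,0,0,0],[-1.5,0,0,0,0,0,0],[0,0,4,0,0,0,0],[0,0,5,0,0,0,0],[-3,0,4,0,0,0,0],[-4,2,2,0,0,0,0],[0,0,0,0,0,0,0]]])

```text
clock: 11.22
tcp_pos: [0.4418, -0.3326, 0.2936]
eef_rot: [-3.14, 0.004, 2.862]
wrist_force: [0.9, 0.3, -1.3]
finger_gap: -0.0002
grasp_force: 0.0
```

```bash
python3 - <<'E'
from sp import *
import pickle
c=optics.capture('scene');o=pickle.load(open('scene.pkl','rb'))
print(env.read_state()['tcp_pos'],env.read_state()['wrist_force'])
for n,(x,y) in dict(jar=(229,246),dop=(388,222),tray=(451,204)).items():
    a=o['color'][y-16:y+16,x-16:x+16];r=cv2.matchTemplate(c['color'][y-30:y+30,x-30:x+30],a,cv2.TM_CCOEFF_NORMED);_,v,_,l=cv2.minMaxLoc(r);print(n,v,l)
cv2.imwrite('pics/c9.png',c['color'][130:360,60:590,::-1])
E
```

```text
[ 0.44265973 -0.33292721  0.29211828] [ 0.81410326 -0.7504431  -0.26198601]
jar 0.9990959167480469 (14, 14)
dop 0.9991143345832825 (14, 14)
tray 0.9987099170684814 (14, 14)
```

View pics/c9.png

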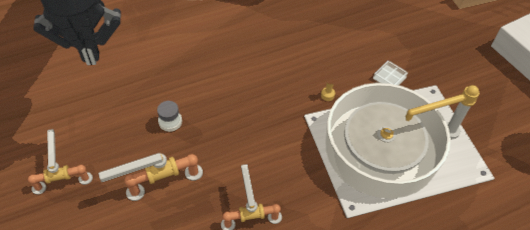

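The lever is in line with its pipe, with its end at crop (102,176). The spout points at the nut, jar, dop and tray have not moved, and the gripper is clear. I'll hand in.

```bash
python3 -c "
from workcell import env
print(env.job_done())"
```

```text
the job is handed in; nothing more can be done
None
```

I handed the job in at about 11 s of the 64 s: the spout was pushed round to the nut (within about 0.07 rad by two camera views), then the largest valve's lever to its open stop, with the jar, dop and tray unmoved and the gripper clear; no verdict came back.

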